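# Spin the tuning dial up the band and brake it on zero

## Robot

A 6-joint arm with a two-finger parallel gripper is mounted at the origin on the work surface. World frame = base frame: x ahead of the robot, y to its left, z up, the work surface at z = 0. Lengths are in m, angles in degrees, forces in N, time in s.
With the tool pointing down it reaches from about 0.325 to 0.9 m from the base axis. Payload 6.1 kg.
Tool frame: the origin (TCP) lies at the very end of the fingers, on their centre line; the grasp point (between the pads) lies env.hold_point_z behind it (env.hold_point_z is the distance from the TCP to the grasp point, in m); z points along the fingers, y is the line along which they close (so a half turn about z gives the same grasp; the last joint's range is limited). The gripper opens to 85 mm and grips with 20 to 120 N. Pads are 22 mm wide; open, the fingers measure 114 mm over their backs; the gripper's body (76 mm by 85 mm) begins 54 mm behind the grasp point. The pads swing forward as they close: fully open they stand 13 mm farther back than shut.
Start: joints at [-70.938, 12.628, 87.462, -0, 79.91, -7.225], TCP at [0.277, -0.56, 0.231] pointing down, gripper open.
Joint ranges: [-170.65, 170.65], [-52.31, 119.04], [5.05, 147.46], [-71.25, 251.25], [11.57, 151.72], [-153.62, 153.62]. Speed limits (degrees/s): [147.25, 147.25, 172.46, 180, 180, 180].

## Interface

Orientations are given as a 3x3 rotation matrix whose columns are the frame's x, y, z axes.
In Python, from workcell import env gives the robot as it stands. The module is installed in compiled form; this text tells all that it offers.
- The arm moves only by the tool carry_out, never from a script. Its argument "steps" is a list of rows, each a list of 7 numbers: the shift along the tool's x, y, z in m, then the turn, a rotation vector about the tool's x, y, z in degrees, then the finger opening in m, from 0 to 0.0854. A call has exactly 10 rows; each row is the pose to reach, as a shift and turn from the pose commanded when the call began, along the tool's axes at that moment; what a row does not reach only later rows make up. A row lasts 1/10 s, in which the tool goes at most 50 mm and 8.59 degrees, less where a joint would pass 70% of its speed; a pose out of reach is approached as far as the arm can. A call with a gripper value outside its range is refused whole. The fingers move at their own pace and stop on an object; the grip force is fixed at half the most. Time passes only in rows, so rows that repeat a pose let the fingers close, or fill a call up. It gives the time, the measured TCP pose, the force, the opening and the grip force at its end, in the units of the state.
- env.read_state(): the state, without advancing time (a new reading comes with each control period).
- env.capture(name): name is "scene" or "top" or "wrist"; returns a dict with "img" (480x640x3 uint8, blue, green, red), "range_z" (480x640 float32, m along the optical axis (not along the pixel's ray), 0 where there is no reading), "vertical_fov" (degrees; the focal length in pixels is half the picture's height over the tangent of half this angle, whatever the lens; pixels are square), "cx", "cy" (the principal point, pixels), "dist_coeffs" ([k1, k2, p1, p2, k3] as OpenCV has them; the pictures are not rectified), "rvec" (rotation vector, rad) and "tvec" (3), from world to camera coordinates, as OpenCV has them. Camera axes: x right, y down, z forward; pixel columns grow to the right and rows downward; lengths in m; the calibration is good to about 2 mm. A picture is of the moment at which its call begins.
- env.hand_in(): hands the job in; it is judged then, once.
The state is a dict: "time_s": time; "q": joint angles; "qvel": joint speeds; "effort": joint torques, N m; "tool_pos": TCP position; "orientation": TCP orientation; "force": force on the tool from outside, world axes, zero at the start; "torque": the same for the moment, N m; "gripper_width": opening from 0.0 (shut) to 1.0 (fully open); "finger_force": force on a finger pad.
Only numpy, scipy, OpenCV 4.12 (cv2) and the standard library are available. Lean on these libraries where they do the work, as an engineer would, in place of code of your own. Each camera call takes 0.05 s, during which the arm holds its last target. There are 200 camera calls.

## Task

Run the station up the band on the desk tuning console: with a fingertip, flick the free-running dial clockwise (seen from above) so that it spins on by itself, and let it go more than one full turn from where it stood. Then catch it with a fingertip as its zero mark comes up to the index pointer, so that it stops there on the spot (do not stop it elsewhere and push it round; under the fingertip it may be trimmed by a division or two), in line to within half a division. Take your hand away and leave it standing; pick nothing up and leave the mug, the Morse key and the microphone where they are.

Things in the scene. Friction and masses are not known exactly. Their poses are not given: they have to be found in the camera images.
- console: Tuning console, fixed: flat grey steel case 200 (x) x 180 (y) x 42 mm high, black top; origin at the centre of its underside, z up, +x from the dial's axis to the index pointer. The dial turns on the vertical axis through the origin. Four low key caps (3 mm high) lie along the case's -x edge, 76 mm and more from that axis. The mug, key and microphone stand 18 cm and more from the axis.
- dial_centre (a point): Centre of the knob's flat top, on the dial's axis, 76 mm above the desk. The dial is a black skirt disc 124 mm across (top 50 mm above the desk) with 36 white divisions 10 degrees apart and, on it, an aluminium knob 92 mm across with a ribbed rubber band; too wide to grip. A fingertip may stroke or press the knob's top anywhere out to 44 mm from the centre.
- dial (a joint): Dial angle, rad, counted over turns, growing clockwise seen from above; zero mark at the pointer at 0, 6.28, 12.57, 18.85 ... Starts between 0.6 and 5.6, so the passage at 6.28 comes before a full turn is done, all later ones after it. Weighted, about 0.00075 kg m2 (varies by a quarter), light drag: it slows by about 0.04 rad/s2 plus 0.08/s times its speed. A firm fingertip stops it almost at once; it then stays.
- zero_mark (a point): Zero mark: the one broad white radial line (14 x 4 mm) on the black skirt; this point lies on it 60 mm from the axis at the skirt's top face. On the knob's top a round dark rubber spot, 18 mm across and flush, lies in line with it 31 mm from the axis. It turns with the dial.
- index_point (a point): Point of the skirt's top face right before the index pointer's tip, 60 mm from the axis on the console's +x side, where the zero mark must rest. The pointer is a fixed flat aluminium arrow head, 24 mm long and 8 mm high, just outside the skirt, tip towards the dial.
- mug: White mug, 80 mm across, 92 mm high, standing loose near the console; origin at the centre of its underside. To be left alone.
- morse_key: Morse key, loose: dark wooden base 130 x 68 x 14 mm, brass lever and black finger knob up to 62 mm high; origin at the centre of its underside. To be left alone.
- microphone: Black hand microphone lying loose, 92 x 56 x 30 mm; origin at the centre of its underside. To be left alone.

How it is judged:
By the outcome, as a careful person would: the job done as asked, in the order asked, and still so for the second after the job is handed in, with the robot touching nothing.
It also fails if it takes over 42 s, if anything falls off the work surface, if the arm or the gripper's body presses on something with over 40 N, if the wrist force passes 120 N, or if a joint passes its speed limit or range.

## Working session

There is one attempt and no reset: what is moved stays moved. The work goes in short steps, Python scripts to look and compute and a tool call to move; the robot and the scene stay as the last step left them, time stands still between calls to the robot, and variables do not carry over. Pictures are saved under pics/ and viewed, at most 10 in all, crops included, and the job is handed in when it is done.

Besides the shell and the picture viewer there is one more tool, called after ">>>" by a JSON object that holds its "name" and its "arguments", one argument or row to a line. carry_out: Moves the arm, as the interface text tells. Its arguments: {"type":"object","properties":{"steps":{"type":"array","items":{"type":"array","items":{"type":"number"}}}},"required":["steps"]}

```bash
mkdir -p pics
python3 - <<'E'
from workcell import env
import cv2, numpy as np
s=env.read_state()
print({k:np.round(v,3).tolist() for k,v in s.items()}, env.hold_point_z)
ims=[]
for n in ("top","scene"):
    c=env.capture(n); np.savez(f'{n}0.npz',**c); ims.append(c["img"])
    R=cv2.Rodrigues(np.array(c["rvec"],float))[0]; print(n,c["vertical_fov"],c["cx"],c["cy"],c["dist_coeffs"],-R.T@np.array(c["tvec"]).ravel())
    cv2.imwrite(f'pics/{n}0.png',c["img"])
E
```

```text
{'time_s': 0.0, 'q': [-70.939, 12.677, 87.526, -0.0, 79.908, -7.224], 'qvel': [0.024, -0.022, -0.047, 0.078, -0.061, -0.087], 'effort': [-0.002, -49.691, -38.939, -0.0, 0.011, 0.0], 'tool_pos': [0.277, -0.56, 0.23], 'orientation': [[0.897, 0.443, -0.001], [0.443, -0.897, 0.002], [0.0, -0.002, -1.0]], 'force': [-0.299, 0.962, 0.161], 'torque': [0.062, 0.055, -0.021], 'finger_force': 0.0, 'gripper_width': 1.003} 0.0187
top 54.874141512065336 315.3376823778835 240.42283026764906 [-0.10961263  0.          0.          0.          0.        ] [0.4943557  0.05055465 1.001966  ]
scene 43.25957499067323 320.50987907780745 239.58613760250051 [-0.02702535  0.          0.          0.          0.        ] [ 1.20087243 -0.10931493  1.10862016]
```

View pics/top0.png

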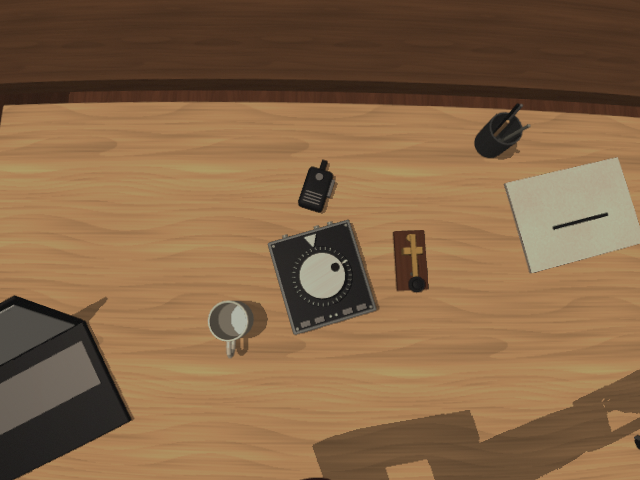

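View pics/scene0.png

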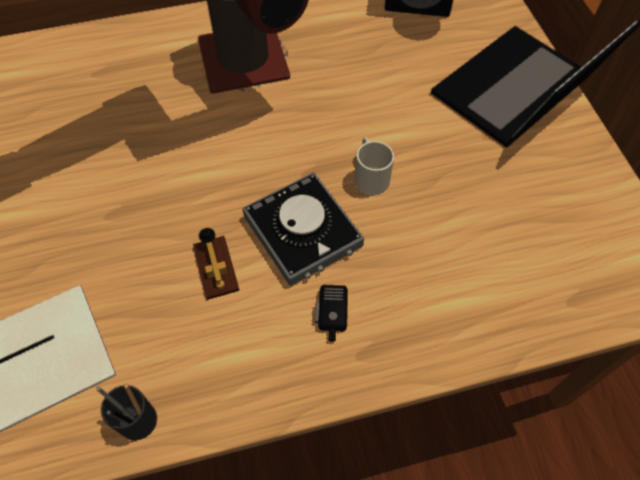

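The top view shows the knob at (322,275), its dark spot at (336,267) and the pointer at (310,240), so the zero mark is about 75° clockwise of the pointer. The scene view shows the knob at (302,214), the spot at (291,223) and the pointer at (323,248).

```bash
cat > h.py <<'E'
import cv2, numpy as np
def K(c):
    f=240/np.tan(np.radians(c["vertical_fov"]/2)); return np.array([[f,0,c["cx"]],[0,f,c["cy"]],[0,0,1.]],float)
def cal(c): return np.array(c["rvec"],float).ravel(),np.array(c["tvec"],float).ravel(),np.array(c["dist_coeffs"],float).ravel()
def onplane(c,px,z):
    r,t,d=cal(c); R=cv2.Rodrigues(r)[0]; o=-R.T@t
    u=cv2.undistortPoints(np.array(px,float).reshape(-1,1,2),K(c),d).reshape(-1,2)
    w=np.c_[u,np.ones(len(u))]@R
    return o+w*((z-o[2])/w[:,2])[:,None]
def proj(c,P):
    r,t,d=cal(c); return cv2.projectPoints(np.array(P,float).reshape(-1,1,3),r,t,K(c),d)[0].reshape(-1,2)
def rect(c,ctr,z,half=.07,s=4000):
    "ground-plane patch at height z: rows along -x, columns along -y (as seen from above)"
    n=int(2*half*s); a=(np.arange(n)+.5)/s-half
    X,Y=np.meshgrid(ctr[0]-a,ctr[1]-a,indexing="ij")
    m=proj(c,np.c_[X.ravel(),Y.ravel(),np.full(X.size,z)]).astype(np.float32).reshape(n,n,2)
    return cv2.remap(c["img"],m[...,0],m[...,1],cv2.INTER_LINEAR),X,Y
def ang(v): return np.degrees(np.arctan2(v[1],v[0]))
E
python3 - <<'E'
from h import *
ims=[]
for n,px0,pp in (("top",(322,275),(310,240)),("scene",(302,214),(323,248))):
    c=dict(np.load(f'{n}0.npz')); hsv=cv2.cvtColor(c["img"],cv2.COLOR_BGR2HSV)
    m=((hsv[...,2]>120)&(hsv[...,1]<70)).astype(np.uint8)
    k,l,st,ce=cv2.connectedComponentsWithStats(m)
    def comp(p): 
        i=l[p[1],p[0]]; cs,_=cv2.findContours((l==i).astype(np.uint8),0,2); return cs[0].reshape(-1,2),st[i],ce[i]
    kc,ks,_=comp((px0[0],px0[1]))
    W=onplane(c,kc,.076); (cx,cy),r=cv2.minEnclosingCircle((W[:,:2]*1e3).astype(np.float32)); 
    e=cv2.fitEllipse((W[:,:2]*1e3).astype(np.float32)); print(n,"knob",cx,cy,r,e,ks)
    pc,ps,pce=comp(pp); T=cv2.minEnclosingTriangle(pc.astype(np.float32))[1].reshape(-1,2)
    P=onplane(c,np.vstack([pce,T]),.050)[:,:2]*1e3; ctr=np.array(e[0]); 
    print("pointer cen,tri",P.round(1).tolist(),ps, "dirs",[round(ang(p-ctr),1) for p in P],[round(np.hypot(*(p-ctr)),1) for p in P])
    sub=np.array([[x,y] for y in range(ks[1],ks[1]+ks[3]) for x in range(ks[0],ks[0]+ks[2]) if c["img"][y,x].max()<90])
    S=onplane(c,sub,.076)[:,:2]*1e3; S=S[np.hypot(*(S-ctr).T)<42]; s=S.mean(0); print("spot",s,len(S),np.hypot(*(s-ctr)),ang(s-ctr))
    kx,ky=np.round(proj(c,[*(ctr/1e3),.076])[0]).astype(int); print("range",c["range_z"][ky,kx])
    im,_,_=rect(c,ctr/1e3,.05,.1,2900); ims.append(im)
cv2.imwrite('pics/rect.png',cv2.resize(np.hstack(ims),None,fx=.68,fy=.68))
E
```

```text
top knob 549.0460815429688 24.731109619140625 45.52499771118164 ((548.8715209960938, 24.729093551635742), (88.59461212158203, 89.34168243408203), 103.63536834716797) [ 300  253   45   45 1542]
pointer cen,tri [[624.7, 48.0], [636.2, 39.1], [629.3, 61.9], [606.9, 42.3]] [305 234  11  12  74] dirs [np.float64(17.0), np.float64(9.3), np.float64(24.8), np.float64(16.9)] [np.float64(79.3), np.float64(88.5), np.float64(88.6), np.float64(60.6)]
spot [566.0886555   -1.30888206] 58 31.21547524488525 -56.5260592314176
range 0.9245568
scene knob 547.8816528320312 23.539690017700195 45.97806930541992 ((547.8690185546875, 24.022695541381836), (89.31561279296875, 90.0508041381836), 155.55783081054688) [ 280  195   44   38 1291]
pointer cen,tri [[623.2, 47.8], [605.4, 42.2], [635.1, 38.3], [628.3, 63.3]] [318 243  12  12  80] dirs [np.float64(17.5), np.float64(17.5), np.float64(9.3), np.float64(26.1)] [np.float64(79.0), np.float64(60.3), np.float64(88.3), np.float64(89.5)]
spot [563.84174002  -1.75406245] 38 30.324397492604984 -58.21532846531176
range 1.2258563
```

View pics/rect.png

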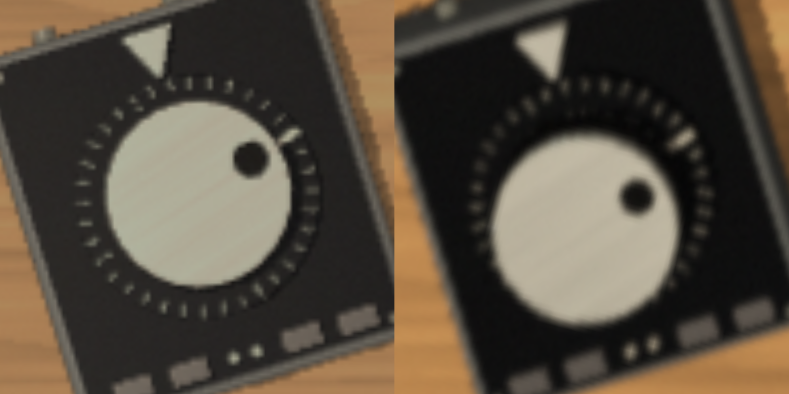

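The rectified views agree: knob centre (0.548, 0.024), with the knob 90–92 mm across at z = 0.076. The pointer lies at +17.2° and the spot at −57.2°, so the dial is at about 74° (1.30 rad) and the passage to catch is 12.57.

>>> {"name": "carry_out", "arguments": {
  "steps": [
    [0.035,-0.029,0.008,0,0,0,0],
    [0.07,-0.057,0.016,0,0,2,0],
    [0.105,-0.086,0.024,0,0,3,0],
    [0.14,-0.114,0.032,0,0,4,0],
    [0.175,-0.143,0.04,0,0,5,0],
    [0.21,-0.171,0.048,0,0,6,0],
    [0.245,-0.2,0.056,0,0,7,0],
    [0.28,-0.228,0.064,0,0,8,0],
    [0.315,-0.257,0.072,0,0,9,0],
    [0.35,-0.285,0.08,0,0,9.1,0]
  ]
}}

```text
time_s: 1.1
tool_pos: [0.4646, -0.1479, 0.1508]
orientation: [[0.956, 0.295, -0.0], [0.295, -0.956, 0.0], [-0.0, -0.0, -1.0]]
force: [0.2, -1.5, 0.6]
gripper_width: -0.002
finger_force: 0.0
```

```bash
cat >> h.py <<'E'
C=np.array([.5484,.0244]); PD=17.2
def tool(s,P):
    "world target -> shift in tool axes"
    return np.array(s["orientation"]).T@(np.array(P)-np.array(s["tool_pos"]))
def arc(a,z,r=.029): return [*(C+r*np.array([np.cos(np.radians(a)),np.sin(np.radians(a))])),z]
E
python3 - <<'E'
from h import *; from workcell import env
s=env.read_state(); print(s["time_s"],s["tool_pos"],s["orientation"],s["force"],s["gripper_width"]); print(tool(s,arc(237.2,.08)))
E
```

```text
1.1 [ 0.46455589 -0.14789477  0.15080317] [[ 9.55531076e-01  2.94890375e-01 -1.74885637e-04]
 [ 2.94890397e-01 -9.55531077e-01  1.19051858e-04]
 [-1.32001414e-04 -1.65329845e-04 -9.99999978e-01]] [ 0.22667487 -1.53357145  0.58753321] -0.00216533134487015
[ 0.10873374 -0.12123664  0.07080886]
```

>>> {"name": "carry_out", "arguments": {
  "steps": [
    [0.022,-0.024,0.012,0,0,0,0],
    [0.044,-0.048,0.024,0,0,0,0],
    [0.066,-0.073,0.036,0,0,0,0],
    [0.088,-0.097,0.046,0,0,0,0],
    [0.105,-0.117,0.056,0,0,0,0],
    [0.1087,-0.1212,0.062,0,0,0,0],
    [0.1087,-0.1212,0.067,0,0,0,0],
    [0.1087,-0.1212,0.07,0,0,0,0],
    [0.1087,-0.1212,0.072,0,0,0,0],
    [0.1087,-0.1212,0.073,0,0,0,0]
  ]
}}

```text
time_s: 2.1
tool_pos: [0.5323, -0.0029, 0.0784]
orientation: [[0.956, 0.294, 0.0], [0.294, -0.956, -0.0], [0.0, 0.0, -1.0]]
force: [0.3, -0.6, 0.9]
gripper_width: -0.004
finger_force: 0.0
```

Run:
```python
from workcell import env; import cv2
print(env.read_state()["tool_pos"])
a=env.capture("scene")["img"][120:320,190:420]; b=env.capture("wrist")["img"]
cv2.imwrite("pics/s1.png",cv2.hconcat([cv2.resize(a,(414,360)),cv2.resize(b,(386,360))]))
```

```text
[ 0.53228351 -0.0028952   0.07837588]
```

View pics/s1.png

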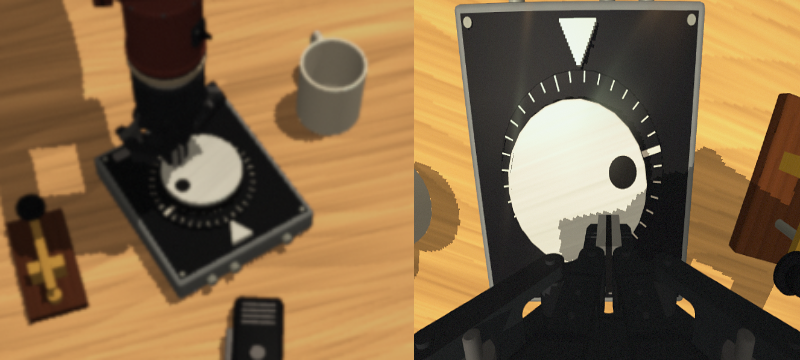

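The scene view shows the closed fingertip over the near side of the knob. The wrist view clearly shows the pointer, the zero mark (to the right) and the dark spot. Next I'll press gently.

>>> {"name": "carry_out", "arguments": {
  "steps": [
    [0,0,0.0005,0,0,0,0],
    [0,0,0.001,0,0,0,0],
    [0,0,0.0015,0,0,0,0],
    [0,0,0.002,0,0,0,0],
    [0,0,0.0025,0,0,0,0],
    [0,0,0.003,0,0,0,0],
    [0,0,0.0033,0,0,0,0],
    [0,0,0.0035,0,0,0,0],
    [0,0,0.0035,0,0,0,0],
    [0,0,0.0035,0,0,0,0]
  ]
}}

```text
time_s: 3.2
tool_pos: [0.5333, -0.0023, 0.076]
orientation: [[0.955, 0.296, 0.002], [0.296, -0.955, -0.001], [0.002, 0.001, -1.0]]
force: [-1.0, -1.3, 6.6]
gripper_width: -0.004
finger_force: 3.5
```

Run:
```python
from h import *; from workcell import env
s=env.read_state(); print(s["time_s"],s["tool_pos"],s["force"])
p=np.array(s["tool_pos"])[:2]-C; print(np.hypot(*p),ang(p))
a0=ang(p)
for d in (0,4,12,23,36,49,62,75,88,100): print(d,tool(s,arc(a0-d,s["tool_pos"][2],np.hypot(*p))).round(4))
```

```text
3.2 [ 0.53334151 -0.00226029  0.07602116] [-1.0089917  -1.28519441  6.59326301]
0.0306191030096663 -119.45899573564428
0 [-0.  0.  0.]
4 [-0.0014 -0.0016 -0.    ]
12 [-0.0039 -0.0051 -0.    ]
23 [-0.0064 -0.0104 -0.    ]
36 [-0.0081 -0.0171 -0.    ]
49 [-0.0082 -0.024  -0.    ]
62 [-0.0067 -0.0308 -0.    ]
75 [-0.0038 -0.0371 -0.0001]
88 [ 0.0005 -0.0425 -0.0001]
100 [ 0.0054 -0.0466 -0.    ]
```

>>> {"name": "carry_out", "arguments": {
  "steps": [
    [-0.0014,-0.0016,0,0,0,0,0],
    [-0.0039,-0.0051,0,0,0,0,0],
    [-0.0064,-0.0104,0,0,0,0,0],
    [-0.008,-0.0166,0,0,0,0,0],
    [-0.0082,-0.0229,0,0,0,0,0],
    [-0.0071,-0.0292,0,0,0,0,0],
    [-0.0048,-0.0352,-0.008,0,0,0,0],
    [-0.0022,-0.0392,-0.018,0,0,0,0],
    [-0.003,-0.04,-0.025,0,0,0,0],
    [-0.003,-0.04,-0.025,0,0,0,0]
  ]
}}

```text
time_s: 4.2
tool_pos: [0.5187, 0.0355, 0.1014]
orientation: [[0.955, 0.296, 0.002], [0.296, -0.955, -0.0], [0.002, 0.001, -1.0]]
force: [0.2, 0.1, -0.4]
gripper_width: -0.003
finger_force: 0.0
```

```bash
cat >> h.py <<'E'
def dial(env,name="wrist"):
    "time, dial angle mod 360 (deg, clockwise from pointer) from the rubber spot and from the zero mark"
    s=env.read_state(); c=env.capture(name)
    im,X,Y=rect(c,C,.076,.05); g=im.max(2); r=np.hypot(X-C[0],Y-C[1])
    m=((g<100)&(r<.042)).astype(np.uint8); n,l,st,_=cv2.connectedComponentsWithStats(m)
    out=[]
    for i in range(1,n):
        A=st[i,4]/16.; x=X[l==i].mean()-C[0]; y=Y[l==i].mean()-C[1]
        if A>80: out.append((round(A),round(1e3*np.hypot(x,y),1),round((PD-ang((x,y)))%360,1)))
    im2,X,Y=rect(c,C,.05,.07); g=im2.min(2); r=np.hypot(X-C[0],Y-C[1]); m=((g>110)&(r>.051)&(r<.0615)).astype(np.uint8)
    n,l,st,_=cv2.connectedComponentsWithStats(m); o2=[]
    for i in range(1,n):
        A=st[i,4]/16.; x=X[l==i].mean()-C[0]; y=Y[l==i].mean()-C[1]
        if A>14: o2.append((round(A),round(1e3*np.hypot(x,y),1),round((PD-ang((x,y)))%360,1)))
    return s["time_s"],out,o2,im,im2
E
python3 - <<'E'
from h import *; from workcell import env
for n in ("scene","wrist","scene","wrist"):
    t,o,o2,im,im2=dial(env,n); print(n,t,o,o2)
s=env.read_state(); print(s["time_s"],s["tool_pos"],s["force"]); print(tool(s,arc(197.2,.082,.030)))
im=cv2.resize(im,im2.shape[:2]); cv2.imwrite("pics/w2.png",cv2.resize(cv2.hconcat([im,im2]),(800,400)))
E
```

```text
scene 4.2 [(360, np.float64(32.1), np.float64(172.8))] [(291, np.float64(54.2), np.float64(243.1))]
wrist 4.25 [(447, np.float64(33.3), np.float64(190.1))] [(665, np.float64(49.2), np.float64(134.0)), (88, np.float64(51.9), np.float64(228.2))]
scene 4.3 [(359, np.float64(32.2), np.float64(183.1))] [(298, np.float64(54.1), np.float64(242.9))]
wrist 4.35 [(397, np.float64(33.5), np.float64(195.8))] [(695, np.float64(48.9), np.float64(135.1)), (91, np.float64(52.0), np.float64(227.9))]
4.4 [0.51738532 0.0352165  0.09945755] [ 0.18827407 -0.7700342  -0.03428583]
[-0.00354982  0.01950929  0.01745599]
```

View pics/w2.png

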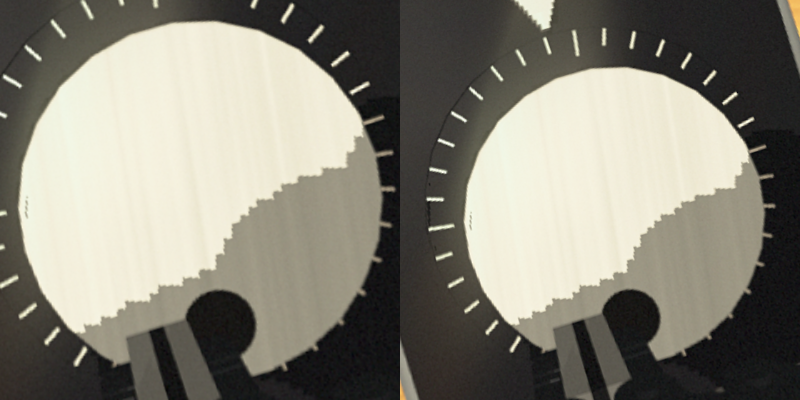

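The wrist view shows the finger clear above the knob and the spot passing beside it, so the dial is spinning freely at about 1.8 rad/s. Next I'll hover at the catch place.

>>> {"name": "carry_out", "arguments": {
  "steps": [
    [-0.001,0.005,0.004,0,0,0,0],
    [-0.002,0.01,0.008,0,0,0,0],
    [-0.003,0.015,0.012,0,0,0,0],
    [-0.0035,0.0195,0.014,0,0,0,0],
    [-0.0035,0.0195,0.0145,0,0,0,0],
    [-0.0035,0.0195,0.0145,0,0,0,0],
    [-0.0035,0.0195,0.0145,0,0,0,0],
    [-0.0035,0.0195,0.0145,0,0,0,0],
    [-0.0035,0.0195,0.0145,0,0,0,0],
    [-0.0035,0.0195,0.0145,0,0,0,0]
  ]
}}

```text
time_s: 5.4
tool_pos: [0.5202, 0.0159, 0.0855]
orientation: [[0.955, 0.296, 0.0], [0.296, -0.955, -0.0], [0.0, 0.0, -1.0]]
force: [-0.2, -0.6, 0.1]
gripper_width: 0.002
finger_force: 0.0
```

```bash
sed -i 's/(g<100)/(g<70)/' h.py
python3 - <<'E'
from h import *; from workcell import env
for n in ("scene","wrist")*3:
    t,o,o2,im,im2=dial(env,n); print(n,round(t,3),[tuple(map(float,x)) for x in o],[tuple(map(float,x)) for x in o2])
s=env.read_state(); print(s["time_s"],s["tool_pos"])
E
```

```text
scene 5.4 [(148.0, 30.7, 292.5), (239.0, 36.4, 188.1)] [(29.0, 55.2, 293.3), (361.0, 54.1, 239.0)]
wrist 5.45 [(106.0, 34.6, 298.3)] [(379.0, 51.3, 131.4), (44.0, 56.1, 299.0), (384.0, 51.8, 229.2)]
scene 5.5 [(149.0, 30.4, 301.9), (242.0, 36.3, 188.1)] [(30.0, 54.8, 303.0), (360.0, 54.1, 239.0)]
wrist 5.55 [(97.0, 34.7, 307.0)] [(44.0, 56.1, 308.6), (378.0, 51.3, 131.6), (383.0, 51.8, 229.1)]
scene 5.6 [(150.0, 29.9, 311.8), (240.0, 36.4, 188.0)] [(30.0, 54.7, 312.6), (360.0, 54.1, 239.0)]
wrist 5.65 [] [(44.0, 55.9, 318.1), (376.0, 51.2, 131.8), (383.0, 51.8, 229.0)]
5.7 [0.52012691 0.01577746 0.08531236]
```

>>> {"name": "carry_out", "arguments": {
  "steps": [
    [0,0,0.002,0,0,0,0],
    [0,0,0.004,0,0,0,0],
    [0,0,0.005,0,0,0,0],
    [0,0,0.006,0,0,0,0],
    [0,0,0.006,0,0,0,0],
    [0,0,0.006,0,0,0,0],
    [0,0,0.006,0,0,0,0],
    [0,0,0.006,0,0,0,0],
    [0,0,0.006,0,0,0,0],
    [0,0,0.006,0,0,0,0]
  ]
}}

```text
time_s: 6.7
tool_pos: [0.5202, 0.0157, 0.0793]
orientation: [[0.955, 0.295, 0.0], [0.295, -0.955, 0.0], [0.0, 0.0, -1.0]]
force: [0.5, 0.4, -0.3]
gripper_width: 0.0
finger_force: 0.0
```

Run:
```python
from h import *; from workcell import env
for n in ("scene","wrist")*2:
    t,o,o2,im,im2=dial(env,n); print(n,round(t,3),[tuple(map(float,x)) for x in o],[tuple(map(float,x)) for x in o2])
s=env.read_state(); print(s["time_s"],s["tool_pos"])
# pointer direction in the wrist view
c=env.capture("wrist"); im,X,Y=rect(c,C,.050,.1); r=np.hypot(X-C[0],Y-C[1]); a=np.degrees(np.arctan2(Y-C[1],X-C[0]))
m=(im.min(2)>110)&(r>.0645)&(r<.087)&(abs(a-17)<15); print("pointer",ang((X[m].mean()-C[0],Y[m].mean()-C[1])),m.sum()/16)
lo=m&(r<.070); print("tip",ang((X[lo].mean()-C[0],Y[lo].mean()-C[1])))
im,X,Y=rect(c,C,.076,.06); m=((im.min(2)>100)).astype(np.uint8); n,l,st,ce=cv2.connectedComponentsWithStats(m); i=1+st[1:,4].argmax()
p=cv2.findContours((l==i).astype(np.uint8),0,1)[0]; p=max(p,key=len).reshape(-1,2)
q=np.c_[X[p[:,1],p[:,0]],Y[p[:,1],p[:,0]]]; q=q[q[:,0]>C[0]+.005]
A=np.c_[2*q,np.ones(len(q))]; w=np.linalg.lstsq(A,(q**2).sum(1),rcond=None)[0]; print("knob fit",w[:2],np.sqrt(w[2]+w[0]**2+w[1]**2))
```

```text
scene 6.7 [(152.0, 30.0, 53.2), (349.0, 34.7, 187.0)] [(29.0, 54.5, 52.4), (343.0, 54.1, 239.5)]
wrist 6.75 [(236.0, 30.5, 56.6), (81.0, 32.6, 181.0), (92.0, 36.1, 161.8), (90.0, 36.3, 200.0)] [(43.0, 56.0, 56.1), (414.0, 51.4, 131.0), (416.0, 51.8, 229.9)]
scene 6.8 [(152.0, 30.1, 61.9), (351.0, 34.7, 187.0)] [(30.0, 55.2, 60.7), (344.0, 54.0, 239.5)]
wrist 6.85 [(236.0, 30.6, 64.9), (81.0, 32.6, 181.0), (92.0, 36.1, 161.9), (89.0, 36.3, 200.0)] [(43.0, 56.1, 64.4), (410.0, 51.4, 131.3), (414.0, 51.8, 229.8)]
6.9 [0.52013969 0.01576459 0.07932289]
pointer 17.307799319767625 335.875
tip 17.298995233537525
knob fit [0.54911554 0.02306309] 0.04500146132274424
```

>>> {"name": "carry_out", "arguments": {
  "steps": [
    [0,0,0,0,0,0,0],
    [0,0,0,0,0,0,0],
    [0,0,0,0,0,0,0],
    [0,0,0,0,0,0,0],
    [0,0,0,0,0,0,0],
    [0,0,0,0,0,0,0],
    [0,0,0,0,0,0,0],
    [0,0,0,0,0,0,0],
    [0,0,0,0,0,0,0],
    [0,0,0,0,0,0,0]
  ]
}}

```text
time_s: 7.95
tool_pos: [0.5201, 0.0157, 0.0793]
orientation: [[0.955, 0.295, -0.0], [0.295, -0.955, -0.0], [-0.0, -0.0, -1.0]]
force: [0.6, -0.1, 0.6]
gripper_width: -0.002
finger_force: 0.0
```

>>> {"name": "carry_out", "arguments": {
  "steps": [
    [0,0,0,0,0,0,0],
    [0,0,0,0,0,0,0],
    [0,0,0,0,0,0,0],
    [0,0,0,0,0,0,0],
    [0,0,0,0,0,0,0],
    [0,0,0,0,0,0,0],
    [0,0,0,0,0,0,0],
    [0,0,0,0,0,0,0],
    [0,0,0,0,0,0,0],
    [0,0,0,0,0,0,0]
  ]
}}

```text
time_s: 8.95
tool_pos: [0.5201, 0.0157, 0.0793]
orientation: [[0.955, 0.296, -0.0], [0.296, -0.955, -0.0], [-0.0, -0.0, -1.0]]
force: [-0.0, 0.2, -0.8]
gripper_width: -0.001
finger_force: 0.0
```

```bash
cat > m.py <<'E'
from h import *; from workcell import env
for n in ("scene","wrist")*2:
    t,o,o2,im,im2=dial(env,n); print(n,round(t,3),[tuple(map(float,x)) for x in o if abs(x[1]-30.5)<1],[tuple(map(float,x)) for x in o2 if x[0]<60])
s=env.read_state(); print(s["time_s"],s["tool_pos"],s["force"])
E
python3 m.py
```

```text
scene 8.95 [] []
wrist 9.0 [] []
scene 9.05 [] []
wrist 9.1 [] []
9.15 [0.52011706 0.01575512 0.07928525] [ 0.17549466 -0.14793098  0.26366065]
```

>>> {"name": "carry_out", "arguments": {
  "steps": [
    [0,0,0,0,0,0,0],
    [0,0,0,0,0,0,0],
    [0,0,0,0,0,0,0],
    [0,0,0,0,0,0,0],
    [0,0,0,0,0,0,0],
    [0,0,0,0,0,0,0],
    [0,0,0,0,0,0,0],
    [0,0,0,0,0,0,0],
    [0,0,0,0,0,0,0],
    [0,0,0,0,0,0,0]
  ]
}}

```text
time_s: 10.15
tool_pos: [0.5202, 0.0157, 0.0793]
orientation: [[0.955, 0.296, 0.0], [0.296, -0.955, -0.0], [0.0, 0.0, -1.0]]
force: [-0.0, 0.8, 0.3]
gripper_width: -0.002
finger_force: 0.0
```

```bash
python3 m.py; python3 m.py
```

```text
scene 10.15 [(149.0, 30.8, 283.3)] [(32.0, 55.4, 284.2)]
wrist 10.2 [] [(44.0, 56.2, 287.9)]
scene 10.25 [(152.0, 30.6, 288.9)] [(30.0, 55.2, 289.7)]
wrist 10.3 [] [(44.0, 56.1, 293.3)]
10.35 [0.52014959 0.01574723 0.07931725] [-0.37207713 -0.50904005 -0.24390379]
scene 10.35 [(148.0, 30.3, 294.3)] [(31.0, 55.4, 295.3)]
wrist 10.4 [] [(44.0, 56.1, 298.7)]
scene 10.45 [(144.0, 30.3, 299.5)] [(25.0, 55.1, 300.8)]
wrist 10.5 [] [(44.0, 56.0, 304.0)]
10.55 [0.5201638  0.01573549 0.07932232] [0.11321157 0.210082   0.74668198]
```

Run:
```python
from h import *; from workcell import env
for n in ("wrist",)*6:
    t,o,o2,im,im2=dial(env,n); print(n,round(t,3),[tuple(map(float,x)) for x in o if abs(x[1]-30.5)<1],[tuple(map(float,x)) for x in o2 if x[0]<60])
print(env.read_state()["time_s"])
```

```text
wrist 10.55 [] [(44.0, 56.1, 306.6)]
wrist 10.6 [] [(44.0, 56.0, 309.2)]
wrist 10.65 [] [(44.0, 56.0, 311.8)]
wrist 10.7 [] [(44.0, 56.0, 314.3)]
wrist 10.75 [] [(44.0, 55.9, 316.9)]
wrist 10.8 [] [(44.0, 55.9, 319.5)]
10.85
```

>>> {"name": "carry_out", "arguments": {
  "steps": [
    [0,0,0,0,0,0,0],
    [0,0,0,0,0,0,0],
    [0,0,0,0,0,0,0],
    [0,0,0,0,0,0,0],
    [0,0,0,0,0,0,0],
    [0,0,0,0,0,0,0],
    [0,0,0,0,0,0,0],
    [0,0,0.005,0,0,0,0],
    [0,0,0.005,0,0,0,0],
    [0,0,0.005,0,0,0,0]
  ]
}}

```text
time_s: 11.85
tool_pos: [0.5212, 0.0153, 0.076]
orientation: [[0.955, 0.296, 0.002], [0.296, -0.955, -0.001], [0.002, 0.001, -1.0]]
force: [-2.8, -1.0, 12.3]
gripper_width: 0.001
finger_force: 5.9
```

```bash
python3 m.py
python3 - <<'E'
from h import *; from workcell import env
s=env.read_state(); c=env.capture("wrist"); im,_,_=rect(c,C,.05,.1,3000); cv2.imwrite("pics/c.png",im)
p=np.array(s["tool_pos"])[:2]-C; r=np.hypot(*p); a=ang(p); print(r,a)
for d in (-8,-4,-2,2,4,8): print(d,tool(s,arc(a-d,s["tool_pos"][2],r)).round(4))
E
```

```text
scene 11.85 [] [(26.0, 54.1, 358.3)]
wrist 11.9 [(89.0, 31.4, 179.7)] [(41.0, 55.8, 358.5)]
scene 11.95 [] [(26.0, 54.1, 358.3)]
wrist 12.0 [] [(41.0, 55.8, 358.5)]
12.05 [0.52123082 0.01530888 0.07596756] [-2.93489362 -0.74280564 12.05509924]
0.02864983469563819 -161.4991686432171
-8 [0.0004 0.004  0.    ]
-4 [0.0001 0.002  0.    ]
-2 [0.    0.001 0.   ]
2 [-0.    -0.001 -0.   ]
4 [ 0.    -0.002 -0.   ]
8 [ 0.0002 -0.004  -0.    ]
```

View pics/c.png

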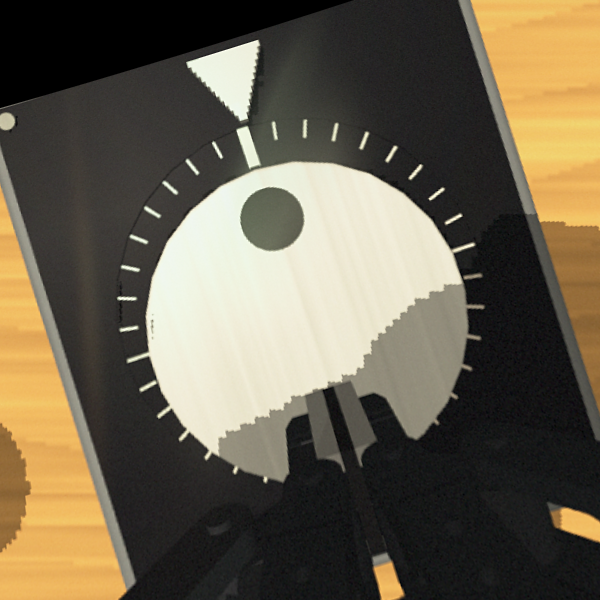

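Caught. The picture shows the zero mark at (247,145) right under the pointer tip at (242,120), about 1.5° short, so no trim is needed. I'll lift straight off.

>>> {"name": "carry_out", "arguments": {
  "steps": [
    [0,0,-0.004,0,0,0,0],
    [0,0,-0.012,0,0,0,0],
    [0,0,-0.025,0,0,0,0],
    [0,0,-0.04,0,0,0,0],
    [0,0,-0.06,0,0,0,0],
    [0,0,-0.08,0,0,0,0],
    [0,0,-0.09,0,0,0,0],
    [0,0,-0.1,0,0,0,0],
    [0,0,-0.1,0,0,0,0],
    [0,0,-0.1,0,0,0,0]
  ]
}}

```text
time_s: 13.1
tool_pos: [0.5199, 0.0158, 0.1739]
orientation: [[0.955, 0.295, -0.001], [0.295, -0.955, 0.0], [-0.0, -0.0, -1.0]]
force: [0.3, 0.5, -0.4]
gripper_width: -0.002
finger_force: 0.0
```

```bash
python3 m.py; sleep 0; python3 m.py
```

```text
scene 13.1 [] [(24.0, 54.3, 6.2)]
wrist 13.15 [] [(44.0, 55.8, 6.6)]
scene 13.2 [] [(30.0, 54.5, 6.7)]
wrist 13.25 [] [(44.0, 55.8, 7.2)]
13.3 [0.51952932 0.01580394 0.17328575] [ 0.03978583 -0.26499583 -0.02449772]
scene 13.3 [] [(25.0, 54.5, 7.2)]
wrist 13.35 [] [(44.0, 55.8, 7.7)]
scene 13.4 [] [(28.0, 54.6, 8.1)]
wrist 13.45 [] [(44.0, 55.8, 8.3), (14.0, 56.3, 277.1)]
13.5 [0.51994022 0.01576902 0.17389399] [ 0.50624947  0.36269244 -0.85558026]
```

The release sprang the finger sideways and nudged the dial, which is now creeping at about 5°/s. I'll set the finger back on it at once and trim under the fingertip.

>>> {"name": "carry_out", "arguments": {
  "steps": [
    [0,0,0.03,0,0,0,0],
    [0,0,0.065,0,0,0,0],
    [0,0,0.088,0,0,0,0],
    [0,0,0.0945,0,0,0,0],
    [0,0,0.098,0,0,0,0],
    [0,0,0.099,0,0,0,0],
    [0,0,0.099,0,0,0,0],
    [0,0,0.099,0,0,0,0],
    [0,0,0.099,0,0,0,0],
    [0,0,0.099,0,0,0,0]
  ]
}}

```text
time_s: 14.5
tool_pos: [0.5208, 0.0157, 0.0761]
orientation: [[0.955, 0.296, 0.001], [0.296, -0.955, -0.0], [0.001, 0.001, -1.0]]
force: [-0.3, 0.3, 2.5]
gripper_width: 0.001
finger_force: 1.4
```

```bash
python3 m.py
python3 - <<'E'
from h import *; from workcell import env
s=env.read_state()
p=np.array(s["tool_pos"])[:2]-C; r=np.hypot(*p); a=ang(p); print(r,a)
for d in (-8,-10,-12,-14): print(d,tool(s,arc(a-d,s["tool_pos"][2],r)).round(4))
E
```

```text
scene 14.5 [] [(30.0, 54.7, 4.9)]
wrist 14.55 [] [(41.0, 55.8, 5.0)]
scene 14.6 [] [(30.0, 54.7, 4.9)]
wrist 14.65 [] [(41.0, 55.8, 5.0)]
14.7 [0.52075124 0.01566904 0.07603337] [-0.6257592  -0.12442869  5.07000306]
0.028994546026141196 -162.4748675401833
-8 [0.0003 0.004  0.    ]
-10 [0.0005 0.005  0.    ]
-12 [0.0007 0.006  0.    ]
-14 [0.0009 0.007  0.    ]
```

>>> {"name": "carry_out", "arguments": {
  "steps": [
    [0,0.0005,0,0,0,0,0],
    [0,0.001,0,0,0,0,0],
    [0,0.0015,0,0,0,0,0],
    [0.0001,0.002,0,0,0,0,0],
    [0.0002,0.0025,0,0,0,0,0],
    [0.0002,0.003,0,0,0,0,0],
    [0.0003,0.0035,0,0,0,0,0],
    [0.0003,0.0035,0,0,0,0,0],
    [0.0003,0.0035,0,0,0,0,0],
    [0.0003,0.0035,0,0,0,0,0]
  ]
}}

```text
time_s: 15.7
tool_pos: [0.5221, 0.0125, 0.076]
orientation: [[0.955, 0.296, 0.001], [0.296, -0.955, -0.0], [0.001, 0.0, -1.0]]
force: [-1.4, 0.8, 5.1]
gripper_width: 0.001
finger_force: 2.8
```

```bash
python3 m.py
```

```text
scene 15.7 [] [(29.0, 54.4, 358.2)]
wrist 15.75 [] [(41.0, 55.8, 358.5)]
scene 15.8 [] [(29.0, 54.4, 358.2)]
wrist 15.85 [] [(41.0, 55.8, 358.5)]
15.9 [0.52207979 0.01250073 0.07602396] [-0.73262093  0.17838707  5.32567052]
```

Now I'll unload slowly and check before leaving.

>>> {"name": "carry_out", "arguments": {
  "steps": [
    [0,0,-0.0001,0,0,0,0],
    [0,0,-0.0002,0,0,0,0],
    [0,0,-0.0003,0,0,0,0],
    [0,0,-0.0004,0,0,0,0],
    [0,0,-0.0005,0,0,0,0],
    [0,0,-0.0006,0,0,0,0],
    [0,0,-0.0007,0,0,0,0],
    [0,0,-0.0008,0,0,0,0],
    [0,0,-0.0008,0,0,0,0],
    [0,0,-0.0008,0,0,0,0]
  ]
}}

```text
time_s: 16.9
tool_pos: [0.5214, 0.0125, 0.076]
orientation: [[0.955, 0.295, -0.0], [0.295, -0.955, 0.0], [-0.0, -0.0, -1.0]]
force: [2.3, 0.8, 3.7]
gripper_width: -0.0
finger_force: 1.7
```

```bash
python3 m.py
```

```text
scene 16.9 [] [(27.0, 54.5, 358.9)]
wrist 16.95 [] [(41.0, 55.8, 359.1)]
scene 17.0 [] [(27.0, 54.5, 358.9)]
wrist 17.05 [] [(41.0, 55.8, 359.1)]
17.1 [0.52140736 0.01253194 0.07604867] [3.24723189 0.7915731  3.26832822]
```

>>> {"name": "carry_out", "arguments": {
  "steps": [
    [0,0,-0.0001,0,0,0,0],
    [0,0,-0.0002,0,0,0,0],
    [0,0,-0.0003,0,0,0,0],
    [0,0,-0.0004,0,0,0,0],
    [0,0,-0.0005,0,0,0,0],
    [0,0,-0.0006,0,0,0,0],
    [0,0,-0.0007,0,0,0,0],
    [0,0,-0.0008,0,0,0,0],
    [0,0,-0.0009,0,0,0,0],
    [0,0,-0.001,0,0,0,0]
  ]
}}

```text
time_s: 18.1
tool_pos: [0.5214, 0.0125, 0.077]
orientation: [[0.955, 0.296, -0.0], [0.296, -0.955, 0.0], [-0.0, -0.0, -1.0]]
force: [0.2, 0.6, -0.7]
gripper_width: 0.0
finger_force: 0.0
```

```bash
python3 m.py
```

```text
scene 18.1 [] [(28.0, 54.7, 359.7)]
wrist 18.15 [] [(41.0, 55.8, 359.9)]
scene 18.2 [] [(28.0, 54.7, 359.7)]
wrist 18.25 [] [(40.0, 55.8, 359.8)]
18.3 [0.52145465 0.01247873 0.07711068] [-0.31143024  0.4407557   0.1542317 ]
```

The finger is clear of the knob and the dial is standing still at zero. I'll raise the hand.

>>> {"name": "carry_out", "arguments": {
  "steps": [
    [0,0,-0.003,0,0,0,0],
    [0,0,-0.01,0,0,0,0],
    [0,0,-0.025,0,0,0,0],
    [0,0,-0.04,0,0,0,0],
    [0,0,-0.06,0,0,0,0],
    [0,0,-0.08,0,0,0,0],
    [0,0,-0.09,0,0,0,0],
    [0,0,-0.1,0,0,0,0],
    [0,0,-0.1,0,0,0,0],
    [0,0,-0.1,0,0,0,0]
  ]
}}

```text
time_s: 19.3
tool_pos: [0.5212, 0.0125, 0.1768]
orientation: [[0.955, 0.295, -0.0], [0.295, -0.955, 0.0], [-0.0, -0.0, -1.0]]
force: [0.4, -0.5, -0.3]
gripper_width: 0.003
finger_force: 0.0
```

```bash
python3 m.py; python3 m.py | tail -2
```

```text
scene 19.3 [] [(27.0, 54.7, 359.7)]
wrist 19.35 [] [(43.0, 55.8, 359.8), (15.0, 56.5, 268.7)]
scene 19.4 [] [(27.0, 54.7, 359.7)]
wrist 19.45 [] [(42.0, 55.8, 359.9), (14.0, 56.4, 268.7)]
19.5 [0.52082639 0.01255302 0.17606115] [0.40352233 0.05152265 0.115285  ]
wrist 19.65 [] [(45.0, 55.8, 359.8), (14.0, 56.5, 268.8)]
19.7 [0.52127019 0.01252527 0.17669742] [ 0.22940662 -0.42931467  0.21476865]
```

```bash
python3 -c "
from workcell import env
print(env.hand_in())"
```

```text
the job is handed in; nothing more can be done
None
```

The dial was flicked clockwise, ran on about 1.8 turns and was caught 1.5° short of the pointer; lifting off nudged it to about 8° past, so I re-caught it, trimmed it back about a division under the fingertip, and left it standing 0.2° from zero with the hand clear, handed in at 19.7 s.

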